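# Tip the vials off the sorting board and tray the gauze

## Task

Clear the sorting board: lift it by its blue handle so that the two glass vials roll off into the white trough behind it while the flat gauze pack stays on the board, then let the board back down and put the pack from the board flat into the empty enamel tray. Do not touch the vials with the gripper, and leave the tray where it stands.

Things in the scene. Friction and masses are not known exactly. Their poses are not given: they have to be found in the camera images.
- board (a joint): Hinged steel board, 272 mm wide, 155 mm from back lip (14 mm high, at the handle side) to hinge. Angle in rad: 0 = down, sloping 0.035 down to the handle; grows as the handle rises; stop at 0.5. Past about 0.05 the vials roll over the hinge edge into the trough; the gauze stays by friction at every angle. Sinks back under its weight when let go; 1 to 5 N lift it. Side lips 10 mm high.
- board_handle (a point): Middle of the blue handle bar: round, 11 mm thick, 108 mm long, parallel to the hinge, 42 mm outside the lip on the robot's side of the board, about 58 mm above the trolley when down, nothing beneath it. It can turn between the fingers. Axes turn with the board: y along the bar, x towards the hinge.
- board_hinge (a point): Middle of the board's hinge line at the far edge of the board, 50 mm above the trolley top, 200 mm from the handle bar. Axes turn with the board: y along the hinge, x from the handle to the trough, z out of the board's top.
- trough (a point): Centre of the inner floor of the white trough, 6 mm above the trolley; fixed to the stand. x points from the board to the trough, y along the trough, z up. Inside 82 mm (x) by 264 mm (y); near wall 36 mm, far wall 72 mm high above the floor. The trough's floor centre is 55 mm past the hinge line.
- vial_1_center (a point): Centre of one amber glass vial with a metal cap, 22 mm diameter, 51 mm long, lying on the board parallel to the hinge. y is its axis.
- vial_2_center (a point): Centre of the other amber vial, same kind.
- gauze_center (a point): Centre of the flat gauze pack that lies on the board (white with a green band, 54 x 78 x 9 mm: x 54, y 78, z 9), beside or between the vials, its long side roughly at right angles to the hinge. (A second pack of the same kind lies on the trolley: not this one.)
- tray: Empty shallow enamel tray, cream with dark blue rim, 289 (x) x 209 (y) x 46 mm high; origin at the centre of its underside, z up. Inner floor 2 mm above the origin, 260 x 180 mm. Stands loose on the trolley to the left of the stand.

How it is judged:
By the outcome, as a careful person would: the job done as asked, in the order asked, and still so for the second after the job is handed in, with the robot touching nothing.
It also fails if it takes over 58 s, if anything falls off the work surface, if the arm or the gripper's body presses on something with over 40 N, if the wrist force passes 120 N, or if a joint passes its speed limit or range.

## Robot

A 6-joint arm with a two-finger parallel gripper is mounted at the origin on a cart in front of the work surface, level with it; the furniture and walls round the work are solid. World frame = base frame: x ahead of the robot, y to its left, z up, the work surface at z = 0. Lengths are in mm, angles in rad, forces in N, time in s.
With the tool pointing down it reaches from about 350 to 875 mm from the base axis. Payload 4.2 kg.
Tool frame: the origin (TCP) lies on the mounting face of the last link; the fingertips stand 173 mm ahead of it and the grasp point (between the pads) lies 155 mm ahead of it; z points along the fingers, y is the line along which they close (so a half turn about z gives the same grasp; the last joint's range is limited). The gripper opens to 85 mm and grips with 20 to 120 N. Pads are 22 mm wide; open, the fingers measure 114 mm over their backs; the gripper's body (76 mm by 85 mm) begins 54 mm behind the grasp point. The pads swing forward as they close: fully open they stand 13 mm farther back than shut.
Start: joints at [-0.918, 0.385, 0.008, 0, -1.194, -0.259], TCP at [239.826, -577.134, 404.712] pointing down, gripper open.
Joint ranges: [-3.14, 3.14], [-1.21, 2.06], [-1.07, 1.41], [-3.16, 2.05], [-2.99, -0.16], [-3.1, 3.1]. Speed limits (rad/s): [2.79, 2.79, 3.14, 3.14, 3.14, 3.14].

## Interface

Orientations are given as a unit quaternion [x, y, z, w].
In Python, from bench import arm gives the robot as it stands.
- The arm moves only by the tool carry_out, never from a script. Its argument "rows" is a list of rows, each a list of 7 numbers: the shift along the tool's x, y, z as a fraction of full scale, then the turn, a rotation vector about the tool's x, y, z as a fraction of full scale, then the opening, from -1 (shut) to 1 (fully open). A call has 1 to 12 rows; each row is the pose to reach, as a shift and turn from the pose commanded when the call began, along the tool's axes at that moment, turning the shorter way round; what a row does not reach only later rows make up. Full scale, the value 1, is 20 cm for a shift and pi rad for a turn. A row lasts 1/8 s, in which the tool goes at most 62.5 mm and 10.7 degrees, less where a joint would pass 70% of its speed; a pose out of reach is approached as far as the arm can. A call with a number of a shift or a turn outside -1 to 1 is refused whole. A call with a gripper value outside its range is refused whole. The fingers move at their own pace and stop on an object; the grip force is fixed at half the most. Time passes only in rows, so rows that repeat a pose let the fingers close. It gives the time, the measured TCP pose, the force, the opening and the grip force at its end, in the units of the state.
- arm.read_state(): the state, without advancing time (a new reading comes with each control period).
- arm.get_image(name): name is "side" or "top"; returns (picture, depth): 400x640x3 uint8, red, green, blue; 400x640 float32, mm along the optical axis (not along the pixel's ray), 0 where there is no reading.
- arm.calibration(name): a dict with "mtx" (3x3 intrinsics, pixels), "cam_to_world" (4x4, takes a point from camera to world coordinates). Camera axes: x right, y up, looking along -z (the intrinsics and any distortion apply to the point x, -y, -z); pixel columns grow to the right and rows downward; lengths in mm; the calibration is good to about 2 mm. A picture is of the moment at which its call begins. calibration takes no time and is no camera call.
- arm.job_done(): hands the job in; it is judged then, once.
The state is a dict: "clock": time; "joints": joint angles; "joint_vel": joint speeds; "joint_efforts": joint torques, N m; "position": TCP position; "ee_rot": TCP orientation; "contact_force": force on the tool from outside, world axes, zero at the start; "wrist_torque": the same for the moment, N m; "gripper_width": finger opening in mm; "grasp_force": force on a finger pad.
Only numpy, scipy, OpenCV 4.12 (cv2) and the standard library are available. Lean on these libraries where they do the work, as an engineer would, in place of code of your own. Each camera call takes 0.05 s, during which the arm holds its last target. There are 200 camera calls.

## Working session

There is one attempt and no reset: what is moved stays moved. The work goes in short steps, Python scripts to look and compute and a tool call to move; the robot and the scene stay as the last step left them, time stands still between calls to the robot, and variables do not carry over. Pictures are saved under pics/ and viewed, at most 10 in all, crops included, and the job is handed in when it is done.

Besides the shell and the picture viewer there is one more tool, called as name([rows], argument=value, ...), one row to a line, values as JSON. carry_out: Moves the arm, as the interface text tells. Its arguments: {"type":"object","properties":{"rows":{"type":"array"}},"required":["rows"]}

```bash
mkdir -p pics
cat > h.py <<'E'
import numpy as np, cv2
from bench import arm
from scipy.spatial.transform import Rotation as R
def grab(n):
    im,d=arm.get_image(n); return im,d
def save(im,name): cv2.imwrite('pics/'+name,cv2.cvtColor(im,cv2.COLOR_RGB2BGR))
def cloud(n,d):
    c=arm.calibration(n); K=np.array(c['mtx']);T=np.array(c['cam_to_world'])
    v,u=np.mgrid[0:d.shape[0],0:d.shape[1]]
    x=(u-K[0,2])/K[0,0]*d; y=(v-K[1,2])/K[1,1]*d
    P=np.stack([x,-y,-d],-1)
    return P@T[:3,:3].T+T[:3,3]
E
python3 - <<'E'
from h import *
for n in('top','side'):
    im,d=grab(n); save(im,n+'0.png'); np.savez('pics/'+n+'0.npz',im=im,P=cloud(n,d),d=d)
    c=arm.calibration(n);print(n,c)
s=arm.read_state();print(s['clock'],s['position'],s['ee_rot'],s['gripper_width'])
E
```

```text
top {'mtx': array([[518.03966739,   0.        , 312.88661491],
       [  0.        , 518.03966739, 203.32867835],
       [  0.        ,   0.        ,   1.        ]]), 'cam_to_world': array([[ 2.95261663e-02,  9.83763005e-01, -1.77026991e-01,
         3.88991909e+02],
       [-9.99438888e-01,  2.62536555e-02, -2.08003520e-02,
         1.96841404e+02],
       [-1.58150112e-02,  1.77541814e-01,  9.83986174e-01,
         1.07156351e+03],
       [ 0.00000000e+00,  0.00000000e+00,  0.00000000e+00,
         1.00000000e+00]])}
side {'mtx': array([[480.23786192,   0.        , 326.66316485],
       [  0.        , 480.23786192, 197.59005847],
       [  0.        ,   0.        ,   1.        ]]), 'cam_to_world': array([[-9.27605507e-01,  2.03303291e-01, -3.13393995e-01,
         2.26971652e+02],
       [-3.73561086e-01, -5.05667339e-01,  7.77658445e-01,
         1.05162812e+03],
       [-3.72586269e-04,  8.38432057e-01,  5.45006006e-01,
         6.68116483e+02],
       [ 0.00000000e+00,  0.00000000e+00,  0.00000000e+00,
         1.00000000e+00]])}
0.1 [ 239.77671807 -576.9872544   403.72163362] [-1.95546078e-01  9.80694018e-01  9.57584775e-04 -2.41379637e-04] 85.17623137022717
```

View pics/top0.png

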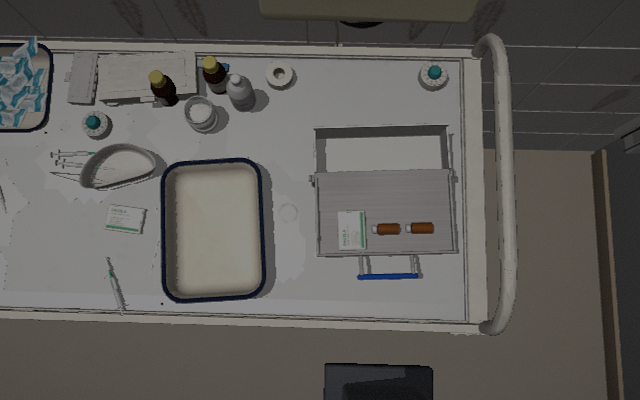

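View pics/side0.png

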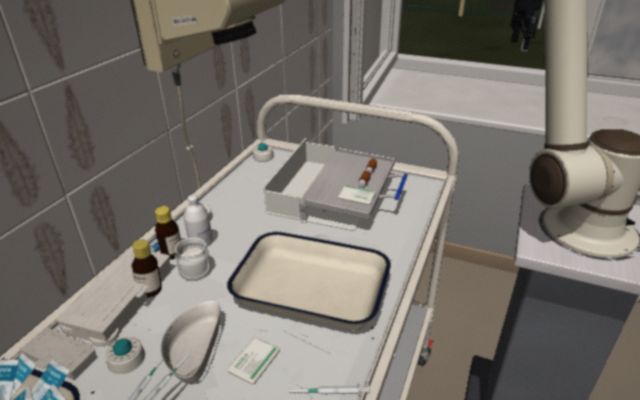

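The top view shows the handle at about (388,276), the gauze at (352,230), vials at (387,229) and (421,228), and the tray at (213,229). The trough is at about (385,150). The side view agrees.

Run:
```python
from h import *
D=np.load('pics/top0.npz');im=D['im'];d=D['d'];P=D['P']
c=arm.calibration('top');K=c['mtx'];T=c['cam_to_world']
def ray(u,v,z):
    r=T[:3,:3]@np.array([(u-K[0,2])/K[0,0],-(v-K[1,2])/K[1,1],-1]);o=T[:3,3];return o+r*(z-o[2])/r[2]
h=cv2.cvtColor(im,cv2.COLOR_RGB2HSV).astype(int)
def comp(m,lo,x0,y0,x1,y1):
    mm=np.zeros(m.shape,np.uint8);mm[y0:y1,x0:x1]=m[y0:y1,x0:x1]
    n,l,s,ce=cv2.connectedComponentsWithStats(mm)
    for i in range(1,n):
        if s[i,4]>lo:
            ys,xs=np.nonzero(l==i);r=cv2.minAreaRect(np.stack([xs,ys],1).astype(np.float32))
            yield s[i],ce[i],r,np.median(P[l==i],0)
for nm,m,lo,box,z in [('handle',(h[...,0]>100)&(h[...,0]<130)&(h[...,1]>150)&(h[...,2]>80),60,(340,260,440,290),58),
  ('vial',(h[...,0]<20)&(h[...,1]>130)&(h[...,2]>60),60,(310,200,460,250),60),
  ('gauze',(h[...,2]>185),100,(322,190,375,252),58)]:
    for s,ce,r,p in comp(m,lo,*box): 
        print(nm,s,ce.round(1),np.round(r[0],1),np.round(r[1],1),round(r[2],1),'depthpt',p.round(1),'ray',ray(*r[0],z).round(1))
        print([ray(*q,z)[:2].round(1).tolist() for q in cv2.boxPoints(r)])
# tray rim: dark blue
m=(h[...,0]>95)&(h[...,0]<135)&(h[...,1]>70)&(h[...,2]<130)
for s,ce,r,p in comp(m,200,150,150,280,310):
    print('tray',s,r,p.round(1));print(ray(*r[0],46).round(1),[ray(*q,46)[:2].round(1).tolist() for q in cv2.boxPoints(r)])
for u,v in [(230,230),(340,190),(400,190),(440,190),(340,245),(440,245),(352,230),(388,276),(375,276),(410,276),(385,155),(387,229),(290,250),(340,270)]: print(u,v,P[v,u].round(1))
print(im[225:236,335:375:3].mean(0).astype(int).tolist())
cv2.imwrite('pics/crop1.png',cv2.resize(cv2.cvtColor(im[160:290,300:470],cv2.COLOR_RGB2BGR),None,fx=4.5,fy=4.5,interpolation=2))
```

```text
handle [358 274  60   5 247] [387.6 276.1] [387.5 276. ] [59.  4.] -0.0 depthpt [431.8  68.9  62.7] ray [432.4  69.7  58. ]
[[426.9, 126.6], [434.6, 126.7], [437.9, 12.8], [430.2, 12.8]]
vial [412 223  21   9 169] [421.9 227.4] [422. 227.] [ 8. 20.] 90.0 depthpt [527.4   5.3  70.8] ray [529.5   2.8  60. ]
[[536.9, 22.4], [538.0, -16.8], [522.2, -16.6], [521.1, 22.4]]
vial [377 224  22   9 174] [387.7 228.3] [387.5 228. ] [ 8. 21.] 90.0 depthpt [523.5  70.7  70.7] ray [525.7  70.3  60. ]
[[533.1, 91.0], [534.2, 49.8], [518.4, 49.8], [517.2, 90.8]]
tray [ 161  158  105  145 1556] ((211.3807373046875, 229.935791015625), (141.9860382080078, 103.6786117553711), 87.33700561523438) [510.7 421.8  44.7]
[514.  419.9  46. ] [[652.2, 542.3], [667.8, 330.0], [382.7, 303.5], [367.4, 505.5]]
230 230 [ 5.206e+02  3.909e+02 -4.000e-01]
340 190 [600.8 164.8  53.3]
400 190 [604.4  44.5  51.1]
440 190 [606.4 -35.3  51.4]
340 245 [489.7 162.8  59.3]
440 245 [496.3 -34.3  49.1]
352 230 [519.8 139.9  60.6]
388 276 [432.2  69.3  62.8]
375 276 [431.4  94.5  64. ]
410 276 [433.3  27.7  65.9]
385 155 [689.4  69.3   4.3]
387 229 [522.1  72.8  72. ]
290 250 [482.5 264.   -0.8]
340 270 [444.1 159.8   2.8]
[[114, 111, 110], [127, 125, 121], [142, 141, 142], [122, 128, 123], [133, 132, 127], [142, 142, 141], [139, 138, 136], [138, 136, 135], [140, 139, 136], [53, 100, 75], [87, 85, 83], [115, 112, 111], [105, 102, 102], [114, 112, 112]]
```

View pics/crop1.png

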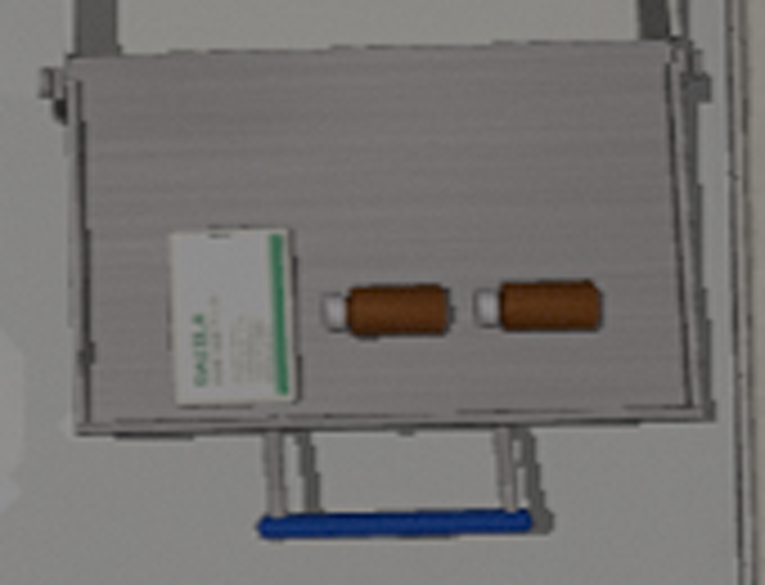

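carry_out([
  [-0.35, 0.43, 0.06, 0, 0, 0, -0.2],
  [-0.71, 0.87, 0.12, 0, 0, 0, -0.2],
  [-0.71, 0.87, 0.12, 0, 0, 0, -0.2],
  [-0.71, 0.87, 0.12, 0, 0, 0, -0.2],
  [-0.71, 0.87, 0.12, 0, 0, 0, -0.2],
])

```text
clock: 0.72
position: [304.3, -359.9, 380.5]
ee_rot: [-0.197, 0.98, 0.0, -0.0]
contact_force: [0.4, -1.1, 0.5]
gripper_width: 34.0
grasp_force: 0.0
```

carry_out([
  [-0.35, 0.43, 0.06, 0, 0, 0, -0.2],
  [-0.71, 0.87, 0.12, 0, 0, 0, -0.2],
  [-0.71, 0.87, 0.12, 0, 0, 0, -0.2],
  [-0.71, 0.87, 0.12, 0, 0, 0, -0.2],
  [-0.71, 0.87, 0.12, 0, 0, 0, -0.2],
])

```text
clock: 1.35
position: [369.3, -145.5, 356.6]
ee_rot: [-0.197, 0.98, -0.0, -0.0]
contact_force: [-0.4, -0.1, 0.2]
gripper_width: 33.7
grasp_force: 0.0
```

```bash
cat >> h.py <<'E'
def plan(pos,yaw,tilt=0.0):
    "tool y along world yaw (rad), z down, tilt about world y; prints shift/turn fractions"
    s=arm.read_state(); R0=R.from_quat(s['ee_rot']); y=np.array([np.cos(yaw),np.sin(yaw),0]);z=np.array([0,0,-1.])
    M=R.from_rotvec([0,tilt,0])*R.from_matrix(np.stack([np.cross(y,z),y,z],1))
    print('t',s['clock'],'pos',np.round(s['position'],1),'w',round(s['gripper_width'],1),'F',np.round(s['contact_force'],1),'j',np.round(s['joints'],2))
    print('shift',np.round(R0.inv().apply(np.array(pos)-s['position'])/200,3),'turn',np.round((R0.inv()*M).as_rotvec()/np.pi,3))
E
python3 -c "
from h import *
plan([432,69.5,300],np.pi+.06)"
```

```text
t 1.35 pos [ 369.3 -145.5  356.6] w 33.7 F [-0.4 -0.1  0.2] j [ 0.04  0.03 -0.58  0.   -0.95 -1.21]
shift [-0.705  0.87   0.283] turn [ 0.    -0.    -0.393]
```

carry_out([
  [-0.2, 0.25, 0.08, 0, 0, -0.06, -0.2],
  [-0.4, 0.5, 0.16, 0, 0, -0.12, -0.2],
  [-0.6, 0.75, 0.24, 0, 0, -0.18, -0.2],
  [-0.705, 0.87, 0.283, 0, 0, -0.235, -0.2],
  [-0.705, 0.87, 0.283, 0, 0, -0.29, -0.2],
  [-0.705, 0.87, 0.283, 0, 0, -0.345, -0.2],
  [-0.705, 0.87, 0.283, 0, 0, -0.393, -0.2],
  [-0.705, 0.87, 0.283, 0, 0, -0.393, -0.2],
  [-0.705, 0.87, 0.283, 0, 0, -0.393, -0.2],
])

```text
clock: 2.48
position: [432.4, 67.3, 300.1]
ee_rot: [0.726, -0.688, 0.0, 0.0]
contact_force: [0.4, -0.3, 0.0]
gripper_width: 34.1
grasp_force: 0.0
```

```bash
python3 -c "
from h import *
plan([432,69.5,213],np.pi+.06)
im,d=grab('top');save(im[130:330,280:480],'t1.png')
im2,d=grab('side');save(im2,'s1.png')
a=cv2.imread('pics/t1.png');b=cv2.imread('pics/s1.png')[120:320,270:470]
cv2.imwrite('pics/c2.png',cv2.resize(np.hstack([a,b]),(800,400)))
"
```

```text
t 2.475 pos [432.4  67.3 300.1] w 34.1 F [ 0.4 -0.3  0. ] j [ 0.53  0.18 -0.58  0.   -0.81 -0.47]
shift [-0.011  0.001  0.435] turn [ 0.    -0.    -0.002]
```

View pics/c2.png

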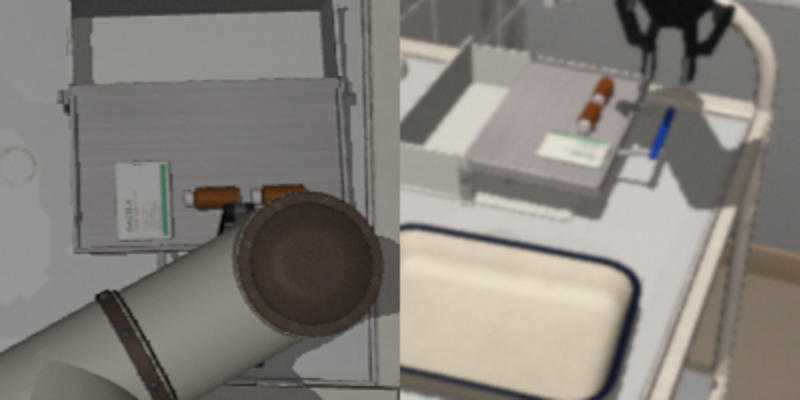

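Fingers hover near the bar in the side view (tips about (593,156) and (614,159) in the full image), with the board undisturbed. I'll check the tip projection before descending.

```bash
python3 -c "
from h import *
c=arm.calibration('side');K=c['mtx'];T=np.linalg.inv(c['cam_to_world'])
def pr(p):
    q=T[:3,:3]@np.array(p)+T[:3,3];return (K[0,2]+K[0,0]*q[0]/-q[2],K[1,2]-K[1,1]*q[1]/-q[2])
for p in [(415,66,132),(449,68,132),(428.6,126,58),(435.4,13,58),(432,69.5,58)]: print(np.round(pr(p),1))
"
```

```text
[410.  160.1]
[395.6 157.9]
[395.1 198.7]
[404.3 175.3]
[399.9 186.5]
```

Both tips and bar project where they appear, so I'll descend and grip.

carry_out([
  [-0.01, 0, 0.15, 0, 0, 0, -0.2],
  [-0.01, 0, 0.3, 0, 0, 0, -0.2],
  [-0.01, 0, 0.38, 0, 0, 0, -0.2],
  [-0.01, 0, 0.435, 0, 0, 0, -0.2],
  [-0.01, 0, 0.435, 0, 0, 0, -0.2],
  [-0.01, 0, 0.435, 0, 0, 0, -1],
  [-0.01, 0, 0.435, 0, 0, 0, -1],
  [-0.01, 0, 0.435, 0, 0, 0, -1],
  [-0.01, 0, 0.435, 0, 0, 0, -1],
  [-0.01, 0, 0.435, 0, 0, 0, -1],
  [-0.01, 0, 0.435, 0, 0, 0, -1],
])

```text
clock: 3.95
position: [431.7, 70.1, 213.8]
ee_rot: [0.727, -0.687, -0.0, -0.0]
contact_force: [-4.1, 0.6, 5.5]
gripper_width: 8.9
grasp_force: 58.6
```

carry_out([
  [0, 0, -0.02, 0, 0, 0, -1],
  [0, -0.003, -0.05, 0, 0, 0, -1],
  [0, -0.006, -0.075, 0, 0, 0, -1],
  [0, -0.009, -0.1, 0, 0, 0, -1],
  [0, -0.013, -0.125, 0, 0, 0, -1],
  [0, -0.018, -0.15, 0, 0, 0, -1],
  [0, -0.023, -0.175, 0, 0, 0, -1],
  [0, -0.028, -0.198, 0, 0, 0, -1],
  [0, -0.035, -0.222, 0, 0, 0, -1],
  [0, -0.041, -0.246, 0, 0, 0, -1],
  [0, -0.041, -0.246, 0, 0, 0, -1],
  [0, -0.041, -0.246, 0, 0, 0, -1],
])

```text
clock: 5.45
position: [439.5, 70.4, 262.4]
ee_rot: [0.727, -0.687, -0.001, 0.0]
contact_force: [-4.6, 3.5, -0.6]
gripper_width: 9.1
grasp_force: 58.5
```

```bash
python3 -c "
from h import *
im,d=grab('top');save(im[130:330,280:480],'t2.png')
im2,d=grab('side');save(im2,'s2.png')
a=cv2.imread('pics/t2.png');b=cv2.imread('pics/s2.png')[100:300,250:450]
cv2.imwrite('pics/c3.png',cv2.resize(np.hstack([a,b]),(800,400)))
print(arm.read_state())
"
```

```text
{'clock': 5.55, 'joints': array([ 0.52590344,  0.25358051, -0.60993569, -0.00121717, -0.7083083 ,
       -0.46778745]), 'joint_vel': array([-0.00054783, -0.00076781,  0.00050265, -0.00220461,  0.00044635,
       -0.00062799]), 'joint_efforts': array([ -2.33551294, -27.70769656,  14.22499716,   4.38921198,
         0.37587957,   0.05973657]), 'position': array([439.53534096,  70.46474074, 262.38476744]), 'ee_rot': array([ 7.27034926e-01, -6.86600172e-01, -5.25608663e-04,  3.80236547e-04]), 'contact_force': array([-4.10761165,  4.42676695, -1.59232943]), 'wrist_torque': array([ 1.36029102,  1.26418515, -0.09555056]), 'grasp_force': 58.5438734292984, 'gripper_width': 8.904380116027381}
```

View pics/c3.png

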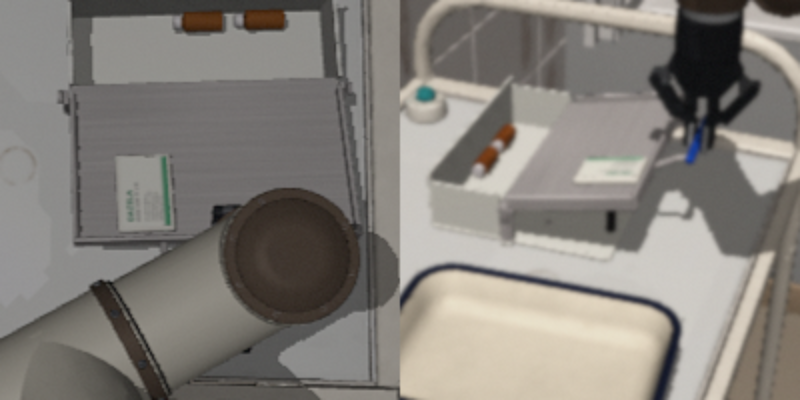

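Both vials lie in the trough (crop (203,20) and (264,20)), and the gauze is still on the board. I'll lower the board, release and back off.

carry_out([
  [0, 0.007, 0.024, 0, 0, 0, -1],
  [0, 0.013, 0.048, 0, 0, 0, -1],
  [0, 0.018, 0.071, 0, 0, 0, -1],
  [0, 0.023, 0.096, 0, 0, 0, -1],
  [0, 0.028, 0.121, 0, 0, 0, -1],
  [0, 0.032, 0.146, 0, 0, 0, -1],
  [0, 0.035, 0.171, 0, 0, 0, -1],
  [0, 0.038, 0.196, 0, 0, 0, -1],
  [0, 0.04, 0.22, 0, 0, 0, -1],
  [0, 0.041, 0.235, 0, 0, 0, -1],
  [0, 0.041, 0.244, 0, 0, 0, -1],
  [0, 0.041, 0.244, 0, 0, 0, -1],
])

```text
clock: 7.05
position: [431.8, 70.1, 213.9]
ee_rot: [0.727, -0.686, -0.0, -0.0]
contact_force: [-3.8, 3.8, -1.1]
gripper_width: 8.8
grasp_force: 60.2
```

carry_out([
  [0, 0, 0, 0, 0, 0, -0.2],
  [0, 0, 0, 0, 0, 0, -0.2],
  [0, 0, 0, 0, 0, 0, -0.2],
  [0, 0, 0, 0, 0, 0, -0.2],
  [0, 0, -0.15, 0, 0, 0, -0.2],
  [0, 0, -0.4, 0, 0, 0, -0.2],
  [0, 0, -0.7, 0, 0, 0, -0.2],
  [0, 0, -0.7, 0, 0, 0, -0.2],
])

```text
clock: 8.05
position: [433.0, 70.4, 358.2]
ee_rot: [0.727, -0.686, 0.002, -0.005]
contact_force: [-0.6, -0.2, -0.8]
gripper_width: 34.2
grasp_force: 0.0
```

```bash
python3 -c "
from h import *
im,d=grab('top');P=cloud('top',d)
c=arm.calibration('top');K=c['mtx'];T=c['cam_to_world']
def ray(u,v,z):
    r=T[:3,:3]@np.array([(u-K[0,2])/K[0,0],-(v-K[1,2])/K[1,1],-1]);o=T[:3,3];return o+r*(z-o[2])/r[2]
g=cv2.GaussianBlur(im,(3,3),0).astype(int)
m=np.zeros(d.shape,np.uint8);v=g.max(2);m[195:252,325:375]=(v[195:252,325:375]>120)|((g[...,1]-g[...,0])>15)[195:252,325:375]
m=cv2.morphologyEx(m,cv2.MORPH_CLOSE,np.ones((3,3)));m=cv2.morphologyEx(m,cv2.MORPH_OPEN,np.ones((5,5)))
cs,_=cv2.findContours(m,0,2);k=max(cs,key=cv2.contourArea);r=cv2.minAreaRect(k);print(r,cv2.contourArea(k))
q=np.array([ray(*a,58)[:2] for a in cv2.boxPoints(r)]);print(q.round(1),q.mean(0).round(1))
e=[q[1]-q[0],q[2]-q[1]];print([(np.linalg.norm(a).round(1),np.arctan2(a[1],a[0]).round(3)) for a in e])
mm=cv2.erode(m,np.ones((5,5)))>0;print('ztop',np.median(P[mm],0).round(1))
print('board z',[P[v,u].round(1).tolist() for u,v in [(330,225),(330,240),(375,225),(375,240),(400,240)]])
o=im.copy();cv2.drawContours(o,[k],-1,(255,0,0),1)
save(cv2.resize(o[180:300,290:470],None,fx=4,fy=4),'c4.png')
"
```

```text
((349.4999694824219, 223.0), (55.99999237060547, 48.99999237060547), 90.0) 2483.0
[[588.8 194.6]
 [591.4  97.2]
 [480.   96.2]
 [477.3 191.8]] [534.4 144.9]
[(np.float64(97.5), np.float64(-1.544)), (np.float64(111.4), np.float64(-3.133))]
ztop [536.3 151.1  54.3]
board z [[529.8, 183.1, 51.0], [499.8, 182.5, 52.1], [532.7, 93.6, 47.8], [502.6, 93.6, 49.4], [454.4, 110.0, 489.8]]
```

View pics/c4.png

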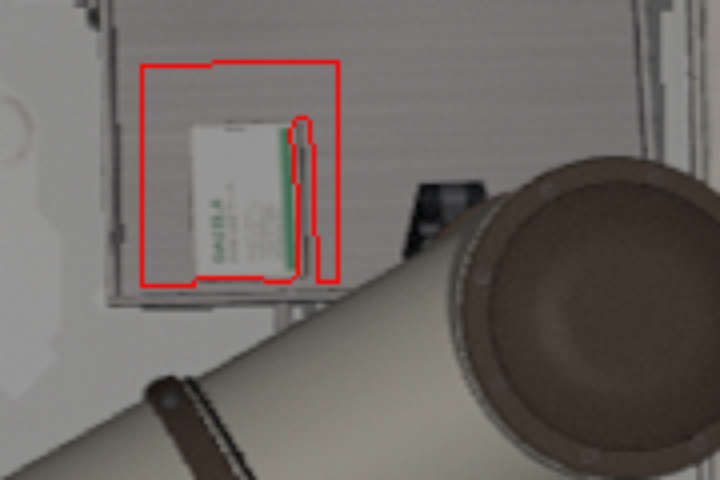

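```bash
python3 -c "
from h import *
c=arm.calibration('top');K=c['mtx'];T=c['cam_to_world']
def ray(u,v,z):
    r=T[:3,:3]@np.array([(u-K[0,2])/K[0,0],-(v-K[1,2])/K[1,1],-1]);o=T[:3,3];return o+r*(z-o[2])/r[2]
p=ray(351.4,230.2,57);print(p)
plan([p[0],p[1],290],-np.pi/2+.06)"
```

```text
[519.78823721 140.86308791  57.        ]
t 8.1 pos [432.   70.  355.5] w 34.2 F [ 0.1 -0.7 -0.8] j [ 0.53  0.11 -0.5  -0.   -0.95 -0.48]
shift [-0.328 -0.457  0.331] turn [-0.002 -0.001 -0.501]
```

carry_out([
  [-0.1, -0.1, 0, 0, 0, -0.055, 0.55],
  [-0.2, -0.3, 0.1, 0, 0, -0.11, 0.55],
  [-0.328, -0.457, 0.2, 0, 0, -0.165, 0.55],
  [-0.328, -0.457, 0.331, 0, 0, -0.22, 0.55],
  [-0.328, -0.457, 0.331, 0, 0, -0.275, 0.55],
  [-0.328, -0.457, 0.331, 0, 0, -0.33, 0.55],
  [-0.328, -0.457, 0.331, 0, 0, -0.385, 0.55],
  [-0.328, -0.457, 0.331, 0, 0, -0.44, 0.55],
  [-0.328, -0.457, 0.331, 0, 0, -0.501, 0.55],
  [-0.328, -0.457, 0.331, 0, 0, -0.501, 0.55],
  [-0.328, -0.457, 0.331, 0, 0, -0.501, 0.55],
])

```text
clock: 9.48
position: [519.2, 140.6, 286.3]
ee_rot: [1.0, 0.029, -0.001, 0.0]
contact_force: [0.3, 0.5, -0.2]
gripper_width: 66.0
grasp_force: 0.0
```

```bash
python3 -c "
from h import *
plan([520,141,226],-np.pi/2+.06)
im,d=grab('side');save(cv2.resize(im[80:230,300:450],None,fx=4,fy=4),'c5.png')"
```

```text
t 9.475 pos [519.2 140.6 286.3] w 66.0 F [ 0.3  0.5 -0.2] j [ 0.57  0.36 -0.37 -0.   -0.85  1.06]
shift [ 0.005 -0.002  0.302] turn [ 0.     0.001 -0.001]
```

View pics/c5.png

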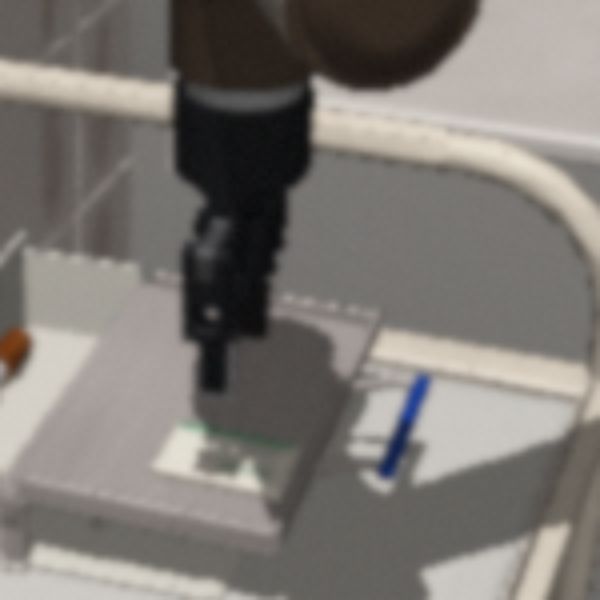

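The near finger's tip is at crop (212,388), full (353,177), hovering above the gauze. I'll check the tip height by projection.

```bash
python3 -c "
from h import *
c=arm.calibration('side');K=c['mtx'];T=np.linalg.inv(c['cam_to_world'])
def pr(p):
    q=T[:3,:3]@np.array(p)+T[:3,3];return (K[0,2]+K[0,0]*q[0]/-q[2],K[1,2]-K[1,1]*q[1]/-q[2])
for z in (113,121,129): print(z,np.round(pr((517,180,z)),1))
"
```

```text
113 [352.1 182.2]
121 [352.2 179.1]
129 [352.3 176. ]
```

carry_out([
  [0.005, 0, 0.12, 0, 0, 0, 0.55],
  [0.005, 0, 0.22, 0, 0, 0, 0.55],
  [0.005, 0, 0.28, 0, 0, 0, 0.55],
  [0.005, 0, 0.302, 0, 0, 0, 0.55],
  [0.005, 0, 0.302, 0, 0, 0, 0.55],
])

```text
clock: 10.15
position: [520.5, 140.9, 227.0]
ee_rot: [1.0, 0.03, 0.0, -0.0]
contact_force: [1.1, -0.3, 0.5]
gripper_width: 65.9
grasp_force: 0.0
```

carry_out([
  [0, 0, 0.02, 0, 0, 0, 0.55],
  [0, 0, 0.04, 0, 0, 0, 0.55],
  [0, 0, 0.04, 0, 0, 0, 0.55],
])

```text
clock: 10.52
position: [520.2, 140.7, 218.7]
ee_rot: [1.0, 0.03, -0.0, 0.0]
contact_force: [0.9, 1.2, 0.5]
gripper_width: 66.7
grasp_force: 0.0
```

Not touching anything yet. Closing on the pack.

carry_out([
  [0, 0, 0, 0, 0, 0, -0.3],
  [0, 0, 0, 0, 0, 0, -0.3],
  [0, 0, 0, 0, 0, 0, -0.3],
  [0, 0, 0, 0, 0, 0, -0.3],
  [0, 0, 0, 0, 0, 0, -0.3],
])

```text
clock: 11.15
position: [520.8, 140.9, 220.5]
ee_rot: [1.0, 0.031, 0.001, -0.0]
contact_force: [-1.7, -0.8, 5.8]
gripper_width: 52.0
grasp_force: 65.3
```

Gripped at 52 mm with 65 N. I'll lift it and check.

carry_out([
  [0, 0, -0.05, 0, 0, 0, -0.3],
  [0, 0, -0.12, 0, 0, 0, -0.3],
  [0, 0, -0.25, 0, 0, 0, -0.3],
  [0, 0, -0.4, 0, 0, 0, -0.3],
  [0, 0, -0.5, 0, 0, 0, -0.3],
  [0, 0, -0.5, 0, 0, 0, -0.3],
])

```text
clock: 11.9
position: [520.6, 141.0, 321.2]
ee_rot: [1.0, 0.03, 0.002, -0.001]
contact_force: [-0.8, 0.2, -1.3]
gripper_width: 52.3
grasp_force: 62.8
```

```bash
python3 -c "
from h import *
plan([514,420,316],-np.pi/2+.09)
im,d=grab('side');save(cv2.resize(im[80:230,260:450],None,fx=4,fy=4),'c6.png')"
```

```text
t 11.9 pos [520.6 141.  321.2] w 52.3 F [-0.8  0.2 -1.3] j [ 0.57  0.32 -0.32  0.   -0.93  1.07]
shift [ 0.052 -1.395  0.029] turn [-0.001 -0.001 -0.009]
```

View pics/c6.png

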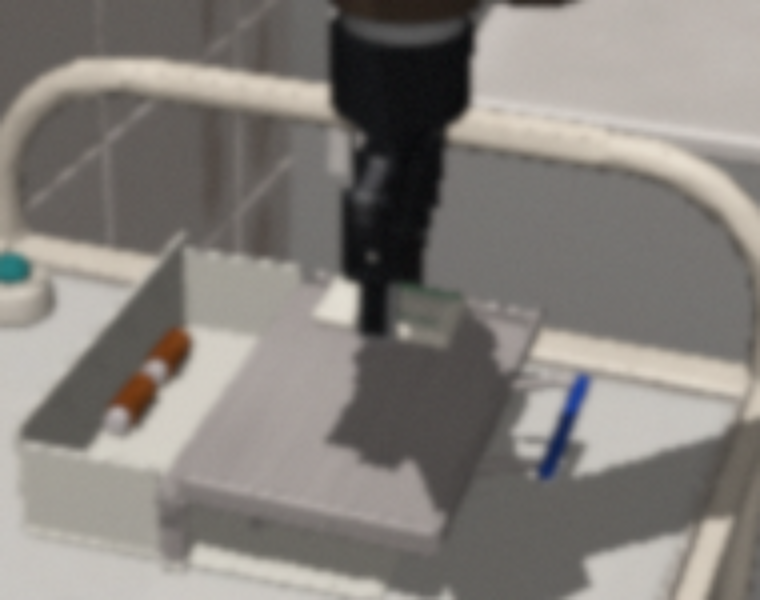

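The pack is held at crop (390,312), the board is down, and both vials are in the trough at (110–190, 340–420). I'll carry it over to the tray.

carry_out([
  [0.005, -0.1, 0, 0, 0, 0, -0.3],
  [0.01, -0.25, 0, 0, 0, 0, -0.3],
  [0.015, -0.4, 0, 0, 0, 0, -0.3],
  [0.02, -0.55, 0, 0, 0, 0, -0.3],
  [0.026, -0.7, 0.015, 0, 0, -0.005, -0.3],
  [0.026, -0.7, 0.015, 0, 0, -0.005, -0.3],
])

```text
clock: 12.7
position: [516.6, 283.4, 314.1]
ee_rot: [0.999, 0.04, -0.001, 0.001]
contact_force: [-1.2, -0.5, -0.5]
gripper_width: 52.1
grasp_force: 62.8
```

carry_out([
  [0.005, -0.1, 0, 0, 0, 0, -0.3],
  [0.01, -0.25, 0, 0, 0, 0, -0.3],
  [0.015, -0.4, 0, 0, 0, 0, -0.3],
  [0.02, -0.55, 0, 0, 0, 0, -0.3],
  [0.026, -0.65, 0.015, 0, 0, -0.005, -0.3],
  [0.026, -0.695, 0.015, 0, 0, -0.005, -0.3],
  [0.026, -0.695, 0.015, 0, 0, -0.005, -0.3],
])

```text
clock: 13.58
position: [511.5, 420.2, 312.6]
ee_rot: [0.999, 0.046, -0.0, 0.0]
contact_force: [0.1, -0.2, 0.0]
gripper_width: 52.2
grasp_force: 62.8
```

```bash
python3 -c "
from h import *
plan([514,420,178],-np.pi/2+.09)
im,d=grab('side');save(im[130:330,200:420],'x.png');a=cv2.imread('pics/x.png')
im,d=grab('top');save(im[120:320,130:350],'x.png');a=np.hstack([a,cv2.imread('pics/x.png')])
cv2.imwrite('pics/c7.png',cv2.resize(a,(792,360)))"
```

```text
t 13.575 pos [511.5 420.2 312.6] w 52.2 F [ 0.1 -0.2  0. ] j [ 0.93  0.52 -0.02 -0.   -1.04  0.73]
shift [0.013 0.002 0.673] turn [0.    0.    0.001]
```

View pics/c7.png

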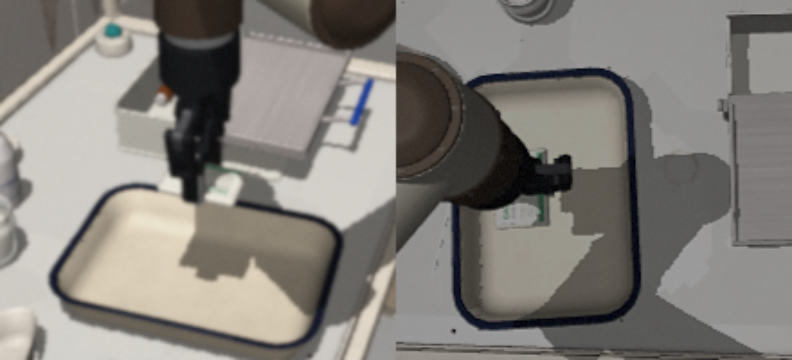

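carry_out([
  [0, 0, 0.15, 0, 0, 0, -0.3],
  [0, 0, 0.35, 0, 0, 0, -0.3],
  [0, 0, 0.52, 0, 0, 0, -0.3],
  [0, 0, 0.62, 0, 0, 0, -0.3],
  [0, 0, 0.66, 0, 0, 0, -0.3],
  [0, 0, 0.673, 0, 0, 0, -0.3],
  [0, 0, 0.673, 0, 0, 0, -0.3],
])

```text
clock: 14.55
position: [511.9, 419.9, 179.3]
ee_rot: [0.999, 0.046, 0.001, -0.001]
contact_force: [-0.5, 0.4, -0.2]
gripper_width: 52.2
grasp_force: 62.8
```

carry_out([
  [0, 0, 0.005, 0, 0, 0, -0.3],
  [0, 0, 0.01, 0, 0, 0, -0.3],
  [0, 0, 0.01, 0, 0, 0, -0.3],
])

```text
clock: 14.92
position: [511.6, 419.9, 176.5]
ee_rot: [0.999, 0.046, 0.0, -0.0]
contact_force: [0.1, 0.1, -0.3]
gripper_width: 52.5
grasp_force: 62.8
```

carry_out([
  [0, 0, 0.005, 0, 0, 0, -0.3],
  [0, 0, 0.01, 0, 0, 0, -0.3],
  [0, 0, 0.01, 0, 0, 0, -0.3],
])

```text
clock: 15.3
position: [511.6, 419.8, 174.1]
ee_rot: [0.999, 0.046, -0.0, 0.0]
contact_force: [0.3, 1.1, -0.3]
gripper_width: 52.1
grasp_force: 62.8
```

carry_out([
  [0, 0, 0.005, 0, 0, 0, -0.3],
  [0, 0, 0.005, 0, 0, 0, -0.3],
])

```text
clock: 15.55
position: [511.7, 419.9, 173.6]
ee_rot: [0.999, 0.046, 0.0, -0.0]
contact_force: [-0.5, -0.1, 2.3]
gripper_width: 52.4
grasp_force: 63.0
```

Light contact with the floor (2.3 N). Release and retreat.

carry_out([
  [0, 0, 0, 0, 0, 0, 0.5],
  [0, 0, 0, 0, 0, 0, 0.6],
  [0, 0, 0, 0, 0, 0, 0.6],
  [0, 0, -0.05, 0, 0, 0, 0.6],
  [0, 0, -0.15, 0, 0, 0, 0.6],
  [0, 0, -0.4, 0, 0, 0, 0.6],
  [0, 0, -0.7, 0, 0, 0, 0.6],
  [0, 0, -0.9, 0, 0, 0, 0.6],
  [0.2, 0.5, -0.9, 0, 0, 0, 0.6],
  [0.3, 0.9, -0.9, 0, 0, 0, 0.6],
  [0.3, 0.9, -0.9, 0, 0, 0, 0.6],
  [0.3, 0.9, -0.9, 0, 0, 0, 0.6],
])

```text
clock: 17.05
position: [589.0, 242.2, 354.3]
ee_rot: [0.999, 0.043, 0.0, -0.0]
contact_force: [0.2, 1.2, -0.3]
gripper_width: 68.3
grasp_force: 0.0
```

```bash
python3 -c "
from h import *
s=arm.read_state();print(s['clock'],s['position'],s['contact_force'])
im,d=grab('side');save(im[130:330,200:420],'x.png');a=cv2.imread('pics/x.png')
im,d=grab('top');save(im[120:320,130:350],'x.png');a=np.hstack([a,cv2.imread('pics/x.png')])
cv2.imwrite('pics/c8.png',cv2.resize(a,(792,360)))"
```

```text
17.05 [588.95501551 242.19294493 354.29744224] [ 0.20129311  1.17988678 -0.33613493]
```

View pics/c8.png

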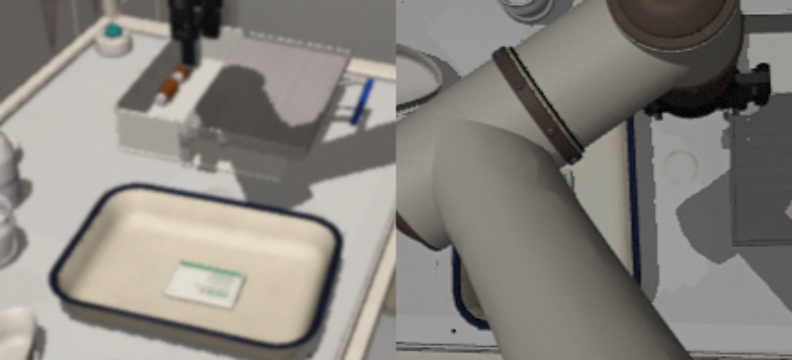

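The pack lies flat in the tray (crop (205,284)), the tray hasn't moved, the vials are in the trough (172,85), and the board is down. The arm is clear of everything, so I'm handing the job in.

```bash
python3 -c "
from bench import arm
print(arm.job_done())"
```

```text
the job is handed in; nothing more can be done
None
```

I handed the job in at about 17 s: both vials are in the trough, the board is back down, the gauze pack lies flat in the tray, and the tray is where it stood; no verdict came back.

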